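# Lock a board clamp through a blind hex socket

### The arm

A 6-joint arm with a two-finger parallel gripper is mounted at the origin on the work surface. World frame = base frame: x ahead of the robot, y to its left, z up, the work surface at z = 0. Lengths are in m, angles in rad, forces in N, time in s.
With the tool pointing down it reaches from about 0.275 to 0.75 m from the base axis. Payload 10.2 kg.
Tool frame: the origin (TCP) lies midway between the tips of the shut fingers; the grasp point (between the pads) lies 19 mm behind it (env.hold_point_z is the distance from the TCP to the grasp point, in m); x points along the fingers, z is the direction in which the jaws open and shut, and the axes are right-handed (so a half turn about x gives the same grasp; the last joint's range is limited). The gripper opens to 85 mm and grips with 20 to 120 N. Pads are 22 mm wide; open, the fingers measure 114 mm over their backs; the gripper's body (76 mm by 85 mm) begins 54 mm behind the grasp point. The pads swing forward as they close: fully open they stand 13 mm farther back than shut.
Start: joints at [-1.479, 0.313, 1.498, -0, 1.331, -0.223], TCP at [0.163, -0.499, 0.231] pointing down, gripper open.
Joint ranges: [-2.94, 2.94], [-0.97, 2.17], [0.19, 2.56], [-1.23, 4.37], [0.02, 3.11], [-2.88, 2.88]. Speed limits (rad/s): [2.39, 2.39, 3.01, 3.14, 3.14, 3.14].

### API

Orientations are given as a unit quaternion [x, y, z, w].
In Python, from bench import env, kinematics, monitor, eyes, job gives the robot as it stands. The module is installed in compiled form; this text tells all that it offers. Calls block until the motion is done:
- env.reach(position, orientation): joint-space move of the TCP to a pose.
- env.movel(position, velocity=0.15, frame=None, guard=None): straight line of the TCP; frame=None keeps the orientation; velocity is the mean speed in m/s. With guard (N) it stops when the force on the tool has changed by that much, and returns True; else False.
- env.set_joints(angles): joint-space move.
- env.release() and env.close_gripper(effort=None): open the fingers fully, or close them until they stop; effort is the grip in N (None keeps the last).
- env.hold(seconds).
- kinematics.ik(position, orientation): joint angles nearest the present ones, or None.
- monitor.sense(): the state.
- eyes.grab_frame(name): name is "side" or "top" or "wrist"; returns a dict with "frame" (384x512x3 uint8, red, green, blue), "mtx" (3x3 intrinsics, pixels), "view" (4x4, takes a point from world to camera coordinates). Camera axes: x right, y down, z forward; pixel columns grow to the right and rows downward; lengths in m; the calibration is good to about 2 mm. A picture is of the moment at which its call begins. There is no depth.
A pose or a line that the arm cannot do raises env.MotionError and nothing moves.
- job.hand_in(): hands the job in, once; it reports no verdict.
The state is a dict: "clock": time; "joints": joint angles; "qvel": joint speeds; "joint_efforts": joint torques, N m; "position": TCP position; "ee_rot": TCP orientation; "contact_force": force on the tool from outside, world axes, zero at the start; "ft_torque": the same for the moment, N m; "finger_gap": opening from 0.0 (shut) to 1.0 (fully open).
Only numpy, scipy, OpenCV 4.12 (cv2) and the standard library are available. Lean on these libraries where they do the work, as an engineer would, in place of code of your own. Each camera call takes 0.05 s, during which the arm holds its last target. There are 200 camera calls.

### The job

Take the T-handled hex key from its walnut stand, feel for the hidden hex socket at the bottom of the blue clamp tower's bore by turning the key under light pressure until it drops fully in, then turn it clockwise until the orange tongue comes up against its stop over the circuit board. Leave the key standing in the socket and let go of it. Do not press hard or wrench the key against its stop, do not push the jig or the tongue with the gripper itself, and leave the other parts on the counter where they are.

Things in the scene. Friction and masses are not known exactly. Their poses are not given: they have to be found in the camera images.
- key_grip (a point): Centre of the hex key's black T-handle with red bands: a bar 80 mm long (point's x), 24 mm wide (y), 22 mm high (z). The steel shank runs down from its middle. The key weighs about 0.2 kg. It starts upright in the round hole (23 mm wide, 40 mm deep) of the walnut stand, at any yaw
- key_tip (a point): Centre of the key's tip, 106 mm below key_grip; z up the shank. The shank is a hexagon 17 mm across flats (19.6 across corners), two flats facing the ends of the bar; its last 6 mm are a round nose, 12 mm wide at the tip, 17 mm from 4 mm up, which enters the socket at any angle
- stand: Walnut key stand, a fixed block 64 x 64 x 50 mm; origin at the centre of its underside
- jig: Board-holding jig, fixed: grey base plate 150 x 120 x 10 mm, a blue square tower 56 x 56 mm and 62 mm high, and beside the tower (towards the jig's +x) a green circuit board with a green edge guard. Origin on the underside, on the axis of tower bore and clamp screw
- bore (a point): Centre of the mouth of the round bore in the top of the blue tower, 62 mm above the counter; z up. The bore is 23 mm wide with a 5 mm chamfer and 32 mm deep; the hex socket lies at its bottom. At a wrong angle the key stops with its tip 38 mm below this point (nose in the socket, hexagon on its rim)
- clamp (a joint): Turn of the clamp screw with its orange tongue, rad, growing clockwise seen from above: at 1.10 the tongue meets its stop and lies along the jig's +x. Starts between 0 and 0.25. The screw is stiff (0.1 N m) and stays where it is left; the key has about 6 degrees of play each way in the socket
- tongue_tip (a point): Upper side of the free end of the orange tongue, 85 mm from the bore's axis and 31 mm above the counter; the tongue is 16 mm wide and 8 mm thick
- heatsink_mid (a point): Middle of a loose ribbed aluminium heatsink on red rubber feet, 56 x 56 x 29 mm
- shell_a_mid (a point): Middle of a loose cream controller half, outside up, 58 x 144 x 17 mm
- shell_b_mid (a point): Middle of a loose cream controller half, inside up, 58 x 144 x 17 mm
- dpad_mid (a point): Middle of a loose chrome cross-shaped D-pad button, 26 x 26 x 8 mm
- socket_mouth (a point): Centre of the rim of the clamp screw's dark hex socket, 32 mm below bore: 18 mm across flats, 18 mm deep. How its flats stand is not known (this point's axes are the jig's) and has nothing to do with the tongue; it repeats every 60 degrees. Within about 6 degrees of the right angle the key drops to the floor
Mind the look-alikes: they are no part of the job. What is shaped like the jig but red is not meant.

How it is judged:
On the way, in this order (a step that is already met when the one before it is completed fails the run):
1. the key is fully down in the hex socket (tip over 46 mm below the bore's mouth, within 4 mm of its axis) before the tongue has been turned to 0.5 rad (z of key_tip in the frame of bore below -0.046 m and horizontal distance between key_tip and bore below 0.004 m and value of joint clamp below 0.5 rad), for 0.1 s.
2. the tongue is turned to its stop (over 1.03 rad) with the key still fully down (value of joint clamp above 1.03 rad and z of key_tip in the frame of bore below -0.046 m), for 0.2 s.
At the end, for the whole second after the job is handed in: The tongue is at its stop (clamp over 1.03 rad of 1.10) and the key stands released and at rest in the socket: tip more than 46 mm below the bore's mouth and within 4 mm of its axis, tilted less than 7 degrees (all of step 2 and horizontal distance between key_tip and bore below 0.004 m and angle between key_grip's own z axis and vertical below 0.12 rad and contact force between the fingers and key below 0.1 N and linear speed of key below 0.02 m/s); the robot touches nothing.
It fails at once if the key, not yet fully down, is pressed or wrenched on the jig with more than 80 N of contact force, summed over all touching points (contact force between key and jig above 80 N and z of key_tip in the frame of bore above -0.046 m and horizontal distance between key_tip and bore below 0.06 m).
It fails at once if the key is wrenched in the socket or against the stop with more than 200 N of contact force, summed over all touching points (contact force between key and jig above 200 N).
It fails at once if the robot itself (gripper or arm) pushes the jig or its tongue with more than 3 N (contact force between any of the arm, the fingers and jig above 3 N).
It fails at once if the heatsink, the D-pad button or a controller half is moved by more than 15 mm (distance of any of heatsink_mid, dpad_mid, shell_a_mid, shell_b_mid from where it was at the start of the episode above 0.015 m).
It also fails if it takes over 64 s, if anything falls off the work surface, if the arm or the gripper's body presses on something with over 40 N, if the wrist force passes 120 N, or if a joint passes its speed limit or range.

## Working session

There is one attempt and no reset: what is moved stays moved. The work goes in short steps, each a Python script; the robot and the scene stay as the last script left them, time stands still between calls to the robot, and variables do not carry over. Pictures are saved under pics/ and viewed, about 8 in all and at most 12, crops included, and the job is handed in when it is done.

```bash
mkdir -p pics; cat > h.py <<'E'
import numpy as np, cv2
from bench import env, kinematics, monitor, eyes, job
def ray(f,uv,z):
    K,V=f["mtx"],f["view"]; R,t=V[:3,:3],V[:3,3]
    d=R.T@np.linalg.solve(K,np.r_[uv,1.]); c=-R.T@t
    return c+d*(z-c[2])/d[2]
def proj(f,p):
    q=f["mtx"]@(f["view"]@np.r_[p,1.])[:3]; return q[:2]/q[2]
def save(f,n,crop=None,s=1):
    im=f["frame"][...,::-1]
    if crop: im=im[crop[1]:crop[3],crop[0]:crop[2]]
    cv2.imwrite("pics/"+n,cv2.resize(np.ascontiguousarray(im),None,fx=s,fy=s,interpolation=cv2.INTER_CUBIC))
E
python3 - <<'E'
from h import *
import pickle
F={n:eyes.grab_frame(n) for n in("top","side")}
pickle.dump(F,open("f0.pkl","wb"))
for n in F:
    save(F[n],n+"0.png",s=1.5); V=F[n]["view"]; print(n,-V[:3,:3].T@V[:3,3],V[2,:3],F[n]["mtx"][0,0])
print(monitor.sense(), env.hold_point_z)
E
```

```text
top [ 0.51515063 -0.08127523  0.7512138 ] [ 0.11043175  0.00610483 -0.99386496] 351.5860273299762
side [ 0.41886965 -0.85143057  0.75534544] [ 0.18884018  0.74625081 -0.63831741] 430.36686970581604
{'clock': 0.1, 'joints': array([-1.47940581e+00,  3.13360339e-01,  1.49834096e+00, -6.08207091e-06,
        1.33093995e+00, -2.23415451e-01]), 'qvel': array([ 9.20242061e-04, -2.95022909e-04, -1.08473858e-03, -6.32093808e-04,
        1.40911913e-03,  2.20294246e-05]), 'joint_efforts': array([ 3.67722998e-03, -4.12902617e+01, -2.60141015e+01, -7.92249125e-05,
        3.05569025e-03, -1.49346323e-05]), 'position': array([ 0.16251652, -0.49899342,  0.23081712]), 'ee_rot': array([ 0.41571896,  0.57244184, -0.41516397,  0.57195013]), 'contact_force': array([ 0.37987359, -0.21646109,  0.78531911]), 'ft_torque': array([ 0.06835242,  0.02231413, -0.003991  ]), 'finger_gap': 1.0019369754126881} 0.0187
```

View pics/top0.png

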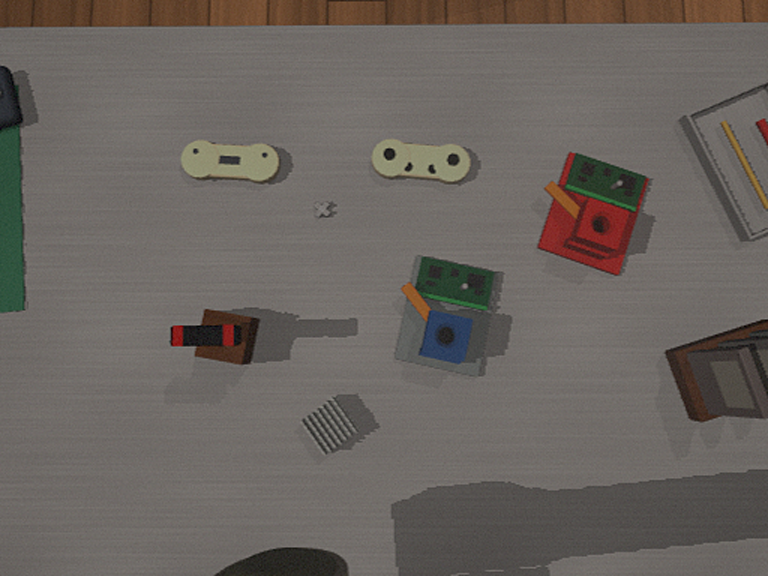

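View pics/side0.png

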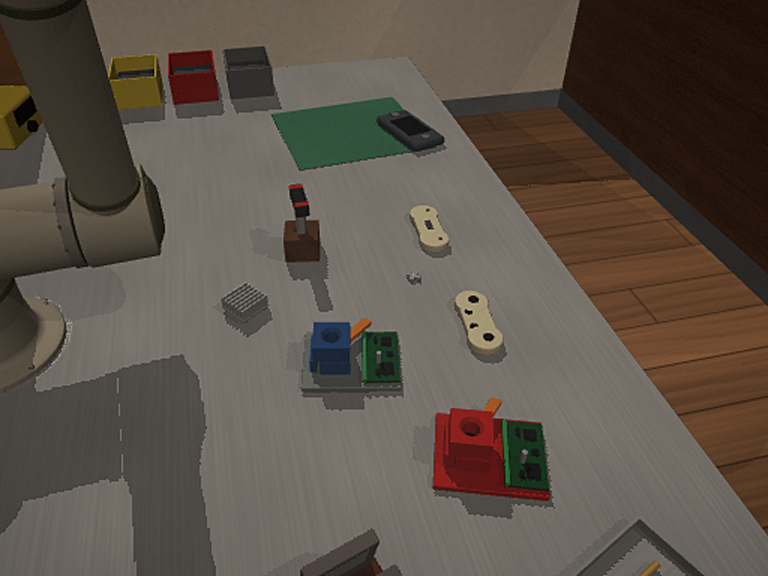

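The top view (1.5×) shows the key's T-handle at (205,335) in the stand and the blue tower's bore at (446,336), with the tongue pointing up-left. The red look-alike jig is at (600,225). The side view shows the key at (299,200) and the blue bore at (331,334). Next I'll segment these and hover the wrist camera over each.

```bash
cat >> h.py <<'E'
from scipy.spatial.transform import Rotation as Ro
def down(yaw):  # jaw axis (tool z) at yaw in the xy plane, tool x down
    z=np.array([np.cos(yaw),np.sin(yaw),0]); x=np.array([0,0,-1.]); return Ro.from_matrix(np.c_[x,np.cross(z,x),z]).as_quat()
def mask(f,kind):
    r,g,b=[f["frame"][...,i].astype(int) for i in range(3)]
    return {"red":(r>110)&(g<60)&(b<60),"blue":(b>1.5*r)&(b>1.3*g)&(b>50),
            "orange":(r>120)&(g>60)&(g<0.72*r)&(b<0.5*r),"green":(g>1.5*r)&(g>1.3*b)&(g>40),"dark":(r+g+b<110)}[kind].astype(np.uint8)
def blobs(m,amin=10):
    n,l,s,c=cv2.connectedComponentsWithStats(m); return [(s[i,4],c[i],s[i,:4]) for i in range(1,n) if s[i,4]>=amin]
E
python3 - <<'E'
from h import *
import pickle
F=pickle.load(open("f0.pkl","rb")); f=F["top"]
print("zones",env.hold_point_z)
for k,z in(("red",.127),("blue",.062),("orange",.031),("dark",.062)):
    for a,c,s in blobs(mask(f,k)):
        if 90<c[0]<345 and 160<c[1]<270: print(k,a,c.round(1),s,ray(f,c,z).round(4))
for k in("red","blue","dark"):
    for a,c,s in blobs(mask(F["side"],k)):
        if 180<c[0]<280 and 110<c[1]<260: print("side",k,a,c.round(1),s)
# hover above key
E
```

```text
zones 0.0187
red 90 [118.1 223.5] [115 217   7  14] [0.5261 0.1618 0.127 ]
red 91 [152. 223.] [149 217   7  13] [0.5269 0.1017 0.127 ]
blue 785 [297.3 224.6] [280 207  35  36] [ 0.5244 -0.1631  0.062 ]
orange 184 [277.4 199.8] [268 188  19  26] [ 0.5757 -0.1268  0.031 ]
dark 232 [163.9 225.2] [156 212  17  31] [0.5239 0.0974 0.062 ]
dark 356 [134.7 223.3] [122 216  27  15] [0.5276 0.1547 0.062 ]
dark 12 [114.  223.5] [114 218   1  12] [0.5273 0.1953 0.062 ]
dark 23 [297.  220.8] [293 219   9   5] [ 0.5318 -0.1626  0.062 ]
dark 19 [296.8 225.8] [292 223  10   6] [ 0.522  -0.1622  0.062 ]
side red 15 [196.9 123.9] [193 123   9   3]
side red 18 [200.6 135.6] [197 135   9   3]
side blue 828 [220. 232.] [206 215  27  35]
side dark 87 [197.9 129.8] [193 125  11  12]
side dark 66 [200.9 140.5] [196 137  10   8]
side dark 262 [201.8 165.6] [189 153  24  22]
side dark 19 [220.4 225.2] [216 222  10   6]
side dark 21 [245.2 224.2] [244 222   5   8]
side dark 14 [249.9 226.4] [249 224   3   6]
side dark 50 [257.  227.1] [254 224   7   8]
side dark 10 [251.9 233.4] [250 232   6   5]
side dark 20 [259.4 235.6] [257 234   6   5]
side dark 114 [256.2 245.4] [250 236  13  16]
side dark 24 [254.5 254. ] [244 253  23   2]
```

```bash
python3 - <<'E'
from h import *
for y in np.arange(-180,181,30):
    q=[kinematics.ik(p,down(np.radians(y))) for p in ([.5265,.1318,.3],[.5244,-.163,.12])]
    print(y,[None if a is None else a.round(2) for a in q])
p=[.525,-.163,.30]; y=0
env.reach(p,down(y)); f=eyes.grab_frame("wrist"); save(f,"w_bore.png",s=1.2)
V=f["view"]; print(-V[:3,:3].T@V[:3,3],V[2,:3],proj(f,[.5244,-.163,.062]))
import pickle; 
env.reach([.5265,.1318,.30],down(y)); g=eyes.grab_frame("wrist"); save(g,"w_key.png",s=1.2)
V=g["view"]; print(-V[:3,:3].T@V[:3,3],V[2,:3],proj(g,[.5265,.1318,.127]))
pickle.dump((f,g),open("f1.pkl","wb")); s=monitor.sense(); print(s["clock"],s["joints"],s["contact_force"])
E
```

```text
-180 [None, array([-0.51,  0.48,  1.57, -0.  ,  1.1 ,  2.63])]
-150 [array([0.03, 0.31, 1.32, 0.  , 1.51, 2.65]), array([-0.51,  0.48,  1.57, -0.  ,  1.1 ,  2.1 ])]
-120 [array([ 0.03,  0.31,  1.32, -0.  ,  1.51,  2.12]), array([-0.51,  0.48,  1.57, -0.  ,  1.1 ,  1.58])]
-90 [array([ 0.03,  0.31,  1.32, -0.  ,  1.51,  1.6 ]), array([-0.51,  0.48,  1.57, -0.  ,  1.1 ,  1.06])]
-60 [array([ 0.03,  0.31,  1.32, -0.  ,  1.51,  1.08]), array([-0.51,  0.48,  1.57,  0.  ,  1.1 ,  0.53])]
-30 [array([ 0.03,  0.31,  1.32, -0.  ,  1.51,  0.55]), array([-0.51,  0.48,  1.57, -0.  ,  1.1 ,  0.01])]
0 [array([ 0.03,  0.31,  1.32, -0.  ,  1.51,  0.03]), array([-0.51,  0.48,  1.57, -0.  ,  1.1 , -0.51])]
30 [array([ 0.03,  0.31,  1.32, -0.  ,  1.51, -0.49]), array([-0.51,  0.48,  1.57, -0.  ,  1.1 , -1.04])]
60 [array([ 0.03,  0.31,  1.32, -0.  ,  1.51, -1.02]), array([-0.51,  0.48,  1.57,  0.  ,  1.1 , -1.56])]
90 [array([ 0.03,  0.31,  1.32, -0.  ,  1.51, -1.54]), array([-0.51,  0.48,  1.57, -0.  ,  1.1 , -2.09])]
120 [array([ 0.03,  0.31,  1.32, -0.  ,  1.51, -2.07]), array([-0.51,  0.48,  1.57, -0.  ,  1.1 , -2.61])]
150 [array([ 0.03,  0.31,  1.32,  0.  ,  1.51, -2.59]), None]
180 [None, array([-0.51,  0.48,  1.57, -0.  ,  1.1 ,  2.63])]
[ 0.52480135 -0.08919218  0.44135647] [-2.15317606e-04 -2.92566994e-01 -9.56245004e-01] [256.77562394 160.75163533]
[0.52684233 0.20538773 0.44145523] [ 2.16551781e-04 -2.92889780e-01 -9.56146187e-01] [256.65085765 173.4533347 ]
3.15 [ 2.70549966e-02  3.14818019e-01  1.31769941e+00 -2.52425861e-04
  1.50923387e+00  2.88320757e-02] [ 1.07677247  0.89219485 -0.53770899]
```

View pics/w_bore.png

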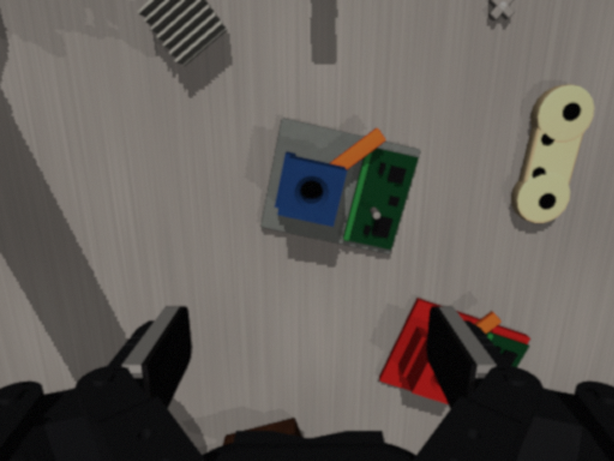

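View pics/w_key.png

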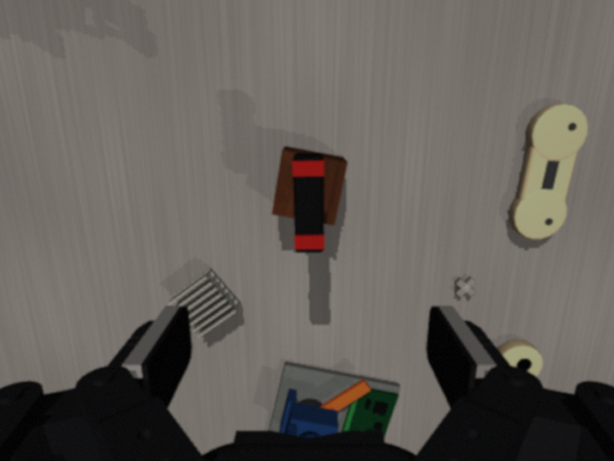

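The wrist view (1.2×) over the jig shows the bore at (311,189) and the tongue up to the right at (360,148). The one over the stand shows the handle at (309,202) between its red bands. I'll compute both precisely.

```bash
python3 - <<'E'
from h import *
import pickle
w,g=pickle.load(open("f1.pkl","rb")); t=pickle.load(open("f0.pkl","rb"))["top"]
def bore(f,c0):
    b=f["frame"][...,2].astype(int); c0=np.array(c0); x,y=c0.astype(int)
    sub=b[y-26:y+27,x-26:x+27]; print(b[y,x-20:x+21:1])
    m=np.zeros(b.shape,np.uint8); 
    for th in(35,60,80):
        mm=(b<th).astype(np.uint8); n,l,s,c=cv2.connectedComponentsWithStats(mm,connectivity=4); i=l[y,x]
        if i and s[i,4]<900:
            cn=cv2.findContours((l==i).astype(np.uint8),0,1)[0][0]; e=cv2.fitEllipse(cn) if len(cn)>5 else None
            print(th,s[i],c[i],e,ray(f,e[0],.062) if e else'')
print("wrist");bore(w,(311/1.2,189/1.2));print("top");bore(t,(446/1.5,336/1.5))
def bands(f,reg):
    out=[]
    for a,c,s in blobs(mask(f,"red"),40):
        if reg[0]<c[0]<reg[2] and reg[1]<c[1]<reg[3]: out.append(ray(f,c,.127)); print(a,c,s,out[-1])
    return out
o=bands(g,(230,120,290,215)); print(sum(o)/2, np.degrees(np.arctan2(*(o[0]-o[1])[[1,0]])))
for a,c,s in blobs(mask(w,"orange")): print("or",a,c,ray(w,c,.031))
# base plate/tower yaw from board guard: green blob rect
m=mask(w,"green"); n,l,s,c=cv2.connectedComponentsWithStats(m); i=max(range(1,n),key=lambda i:s[i,4]); r=cv2.minAreaRect(cv2.findContours((l==i).astype(np.uint8),0,1)[0][0]); print(r,[ray(w,p,.02)[:2].round(4) for p in cv2.boxPoints(r)])
E
```

```text
wrist
[88 89 89 89 90 87 80 65 58 55 47 32 10  4  2  5  3  0  5  3  6  4  3  3
  2  4  2  3  9 26 47 59 61 66 75 85 88 88 90 87 88]
35 [250 150  19  16 246] [259.06504065 157.79674797] ((259.07135009765625, 157.77113342285156), (15.50284481048584, 18.299898147583008), 87.67253875732422) [ 0.52701667 -0.15957191  0.062     ]
60 [247 147  25  22 395] [258.97721519 157.32405063] ((258.9528503417969, 157.35435485839844), (20.838760375976562, 22.465923309326172), 83.48316192626953) [ 0.52688203 -0.15909307  0.062     ]
80 [245 146  29  24 554] [259.07942238 157.94584838] ((259.0899353027344, 157.91358947753906), (23.21380615234375, 28.718502044677734), 85.01597595214844) [ 0.52703779 -0.15973561  0.062     ]
top
[91 88 92 91 88 75 80 93 90 93 92 93 90 76 63 43 39 43 49 40 35 34 33 38
 34 50 71 90 87 85 93 99 91 91 95 85 70 70 65 70 71]
60 [291 218  12  12 105] [296.9047619 223.3047619] ((296.8988952636719, 223.2985076904297), (10.370124816894531, 11.136153221130371), 147.93292236328125) [ 0.52694648 -0.1623796   0.062     ]
80 [290 215  14  17 175] [296.37714286 223.44571429] ((296.3990478515625, 223.46597290039062), (13.114568710327148, 15.237512588500977), 165.05239868164062) [ 0.52662324 -0.1614003   0.062     ]
307 [256.46579805 140.13680782] [244 134  26  13] [0.52638539 0.16348069 0.127     ]
254 [257.27952756 201.43307087] [245 196  25  12] [0.52706538 0.10370484 0.127     ]
[0.52672538 0.13359276 0.127     ] 90.65174908594959
or 580 [299.7137931  124.02068966] [ 0.57574123 -0.12467517  0.031     ]
or 170 [407.63529412 268.63529412] [ 0.72957456 -0.31829888  0.031     ]
((316.2941589355469, 165.32354736328125), (43.89894485473633, 81.49195861816406), 14.03624439239502) [array([ 0.5614, -0.2227]), array([ 0.5833, -0.1214]), array([ 0.6363, -0.1343]), array([ 0.6181, -0.2376])]
```

```bash
cat >> h.py <<'E'
def bore(f,p0,th=80):
    x,y=proj(f,p0).round().astype(int); b=cv2.GaussianBlur(f["frame"][...,2],(3,3),0)
    n,l,s,c=cv2.connectedComponentsWithStats((b<th).astype(np.uint8),connectivity=4); i=l[y,x]
    e=cv2.fitEllipse(cv2.convexHull(cv2.findContours((l==i).astype(np.uint8),0,1)[0][0])); return ray(f,e[0],.062),s[i,4],np.round(e[1],1)
def key(f,p0,ztop):
    c0=proj(f,[*p0[:2],ztop]); o=[ray(f,c,ztop) for a,c,s in blobs(mask(f,"red"),40) if np.hypot(*(c-c0))<60]
    assert len(o)==2,o
    d=o[0]-o[1]; return (o[0]+o[1])/2,np.degrees(np.arctan2(d[1],d[0])),np.hypot(*d[:2])
E
python3 - <<'E'
from h import *
import pickle
K=[.5267,.1336,.127];B=[.527,-.1605,.062]; P=[]
for y in(-90,90):
    env.reach([.5265,.1318,.28],down(np.radians(y))); f=eyes.grab_frame("wrist"); P.append(f)
    try: print(y,key(f,K,.127))
    except AssertionError as e: print(e)
for y in(90,0,-90):
    env.reach([.525,-.163,.28],down(np.radians(y))); f=eyes.grab_frame("wrist"); P.append(f)
    for th in(35,60,70,80): print(y,th,bore(f,B,th))
pickle.dump(P,open("f2.pkl","wb")); print(monitor.sense()["clock"])
E
```

```text
-90 (array([0.52700594, 0.13328631, 0.127     ]), np.float64(90.70518950678509), np.float64(0.059927331310779854))
90 (array([0.52661332, 0.13348014, 0.127     ]), np.float64(90.79449707880374), np.float64(0.05992022249900905))
90 35 (array([ 0.52470113, -0.16222631,  0.062     ]), np.int32(273), array([18. , 18.7]))
90 60 (array([ 0.52511935, -0.16072622,  0.062     ]), np.int32(421), array([22.1, 24. ]))
90 70 (array([ 0.52564171, -0.16041482,  0.062     ]), np.int32(502), array([24. , 26.5]))
90 80 (array([ 0.52597212, -0.16078492,  0.062     ]), np.int32(599), array([25.8, 29.5]))
0 35 (array([ 0.52694506, -0.15947078,  0.062     ]), np.int32(265), array([16.7, 19.8]))
0 60 (array([ 0.52681443, -0.15903865,  0.062     ]), np.int32(428), array([22. , 24.1]))
0 70 (array([ 0.52682446, -0.1591525 ,  0.062     ]), np.int32(506), array([23.2, 27.2]))
0 80 (array([ 0.52695505, -0.15997556,  0.062     ]), np.int32(617), array([25.5, 30.9]))
-90 35 (array([ 0.52932232, -0.1623739 ,  0.062     ]), np.int32(281), array([18.1, 19.1]))
-90 60 (array([ 0.52862219, -0.16068397,  0.062     ]), np.int32(439), array([22.8, 24.5]))
-90 70 (array([ 0.52845664, -0.16040403,  0.062     ]), np.int32(523), array([24.6, 26.6]))
-90 80 (array([ 0.52796551, -0.1608479 ,  0.062     ]), np.int32(626), array([26.6, 29.5]))
11.3833
```

```bash
cat >> h.py <<'E'
def st(tag=""):
    s=monitor.sense(); print(tag,round(s["clock"],2),"pos",s["position"].round(4),"F",s["contact_force"].round(1),"T",s["ft_torque"].round(2),"gap",round(s["finger_gap"],3)); return s
B=np.array([.5270,-.1609]); K=np.array([.5268,.1334]); Y0=np.radians(0.7); OFF=.0873
E
python3 - <<'E'
from h import *
env.reach([*K,.22],down(Y0))
print(env.movel([*K,.0973],velocity=.12,guard=10)); st("down")
env.close_gripper(50); st("grip")
env.movel([*K,.18],velocity=.08); st("up")
f=eyes.grab_frame("wrist"); save(f,"w_held.png"); 
try: print(key(f,K,.127+.0827))
except AssertionError as e: print(e)
s=eyes.grab_frame("side"); save(s,"s_held.png",crop=(130,40,330,260),s=2.5)
E
```

```text
False
down 13.72 pos [0.5272 0.1334 0.098 ] F [0.5 0.9 0.5] T [-0.02  0.01  0.  ] gap 0.999
grip 14.3 pos [0.5269 0.1334 0.0975] F [-1.2  0.6  3. ] T [ 0.02  0.22 -0.01] gap 0.271
up 15.48 pos [0.5266 0.1334 0.1794] F [-1.2 -0.2 -1.6] T [0.   0.01 0.04] gap 0.272
[array([0.52881202, 0.10716971, 0.2097    ])]
```

View pics/s_held.png

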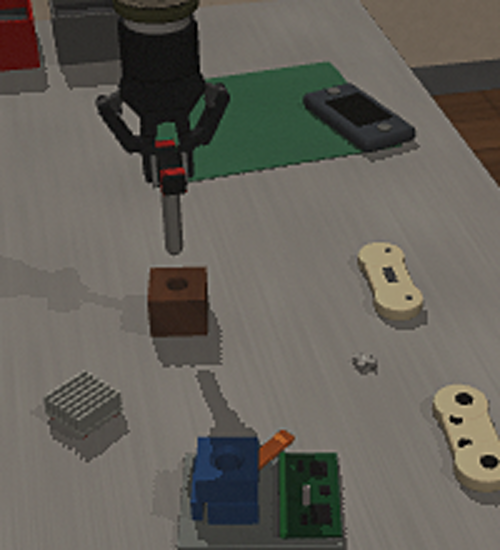

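The key is held upright at (172,200) in the crop and is clear of the stand. Now I'll lower it into the bore under a force guard.

```bash
python3 - <<'E'
from h import *
env.movel([*B,.18],velocity=.2,frame=down(Y0)); st("over")
print(env.movel([*B,OFF+.058],velocity=.08,guard=8)); st("mouth")
print(env.movel([*B,OFF+.030],velocity=.04,guard=8)); st("bore")
print(env.movel([*B,OFF+.018],velocity=.02,guard=8)); s=st("rim"); print("tip z",s["position"][2]-OFF)
E
```

```text
over 17.21 pos [ 0.527  -0.1601  0.1801] F [-0.6 -0.7 -1.7] T [ 0.04  0.02 -0.02] gap 0.274
False
mouth 17.79 pos [ 0.5271 -0.1609  0.1455] F [-0.4  0.5 -1.6] T [ 0.02 -0.06 -0.02] gap 0.274
False
bore 18.64 pos [ 0.5271 -0.1609  0.1175] F [ 0.7 -1.2 -2.4] T [ 0.   -0.02  0.01] gap 0.273
True
rim 19.04 pos [ 0.5273 -0.1617  0.1119] F [-0.7 -1.5  3.9] T [-0.24  0.18  0.06] gap 0.271
tip z 0.02457281579771778
```

The hex stopped on the rim with the tip at z = 24.6 mm, where 24 mm was expected. Now I'll turn it clockwise in steps under light pressure until it drops.

```bash
python3 - <<'E'
from h import *
zc=OFF+.0246; found=False
for i in range(1,18):
    y=Y0-np.radians(4*i)
    env.movel([*B,zc+.0003],velocity=.05,frame=down(y))
    hit=env.movel([*B,zc-.005],velocity=.02,guard=7)
    s=st(f"{4*i} hit={hit}")
    if s["position"][2]<zc-.003: found=True; break
    if abs(s["contact_force"]).max()>25 or s["clock"]>38: break
print(found)
E
```

```text
4 hit=True 19.5 pos [ 0.5273 -0.1618  0.1117] F [-1.4 -1.9  4.5] T [-0.24  0.34  0.04] gap 0.274
8 hit=True 19.96 pos [ 0.5273 -0.1617  0.1116] F [-1.9 -2.   4.3] T [-0.32  0.35  0.03] gap 0.267
12 hit=True 20.42 pos [ 0.5272 -0.1617  0.111 ] F [ 0.8 -2.  -1. ] T [-0.8  -0.06  0.02] gap 0.271
16 hit=False 21.08 pos [ 0.5271 -0.161   0.1067] F [ 1.1 -4.5 -2.6] T [-1.29 -0.3  -0.06] gap 0.276
True
```

```bash
python3 - <<'E'
from h import *
y=Y0-np.radians(16)
p=np.array([.5270,-.1617])
print(env.movel([*p,OFF+.019],velocity=.02,frame=down(y),guard=15)); st("shift")
print(env.movel([*p,OFF+.0125],velocity=.02,guard=12)); s=st("floor"); print("tip",s["position"][2]-OFF)
E
```

```text
False
shift 21.33 pos [ 0.527  -0.1615  0.1063] F [ 1.  -3.6 -1.7] T [-0.78 -0.27 -0.03] gap 0.273
False
floor 21.81 pos [ 0.527  -0.1616  0.0996] F [ 0.7 -2.5 -1.6] T [-0.85 -0.44  0.06] gap 0.275
tip 0.012288163830061066
```

```bash
python3 - <<'E'
from h import *
p=np.array([.5270,-.1621]); z=OFF+.0125; a=16
T0=monitor.sense()["ft_torque"][2]
while a<16+66:
    a+=5 if a<16+40 else 1.5
    env.movel([*p,z],velocity=.06,frame=down(Y0-np.radians(a)),guard=25)
    s=st(f"{a}")
    if abs(s["ft_torque"][2]-T0)>.28 or np.linalg.norm(s["contact_force"])>25: print("stop");break
s=eyes.grab_frame("side"); save(s,"s_turn.png",crop=(170,130,310,290),s=3.5)
w=eyes.grab_frame("wrist"); save(w,"w_turn.png")
E
```

```text
21 22.06 pos [ 0.5268 -0.1618  0.0996] F [ 0.3 -1.7 -2.3] T [-0.38 -0.2  -0.03] gap 0.273
26 22.31 pos [ 0.527  -0.162   0.0997] F [ 0.8 -2.7 -2.6] T [-0.5  -0.38  0.02] gap 0.272
31 22.56 pos [ 0.5271 -0.1621  0.0997] F [ 2.7 -1.6 -2.6] T [-0.62 -0.5  -0.02] gap 0.277
36 22.81 pos [ 0.5271 -0.1621  0.0998] F [ 2.2 -3.3 -3.7] T [-0.67 -0.6   0.  ] gap 0.273
41 23.06 pos [ 0.5271 -0.1621  0.0998] F [ 2.6 -3.1 -2.6] T [-0.7  -0.64  0.02] gap 0.272
46 23.31 pos [ 0.5271 -0.1622  0.0999] F [ 3.2 -4.3 -2.7] T [-0.73 -0.69 -0.03] gap 0.274
51 23.56 pos [ 0.5271 -0.1622  0.0999] F [ 3.4 -3.6 -3.2] T [-0.8  -0.72  0.02] gap 0.27
56 23.81 pos [ 0.5271 -0.1622  0.0999] F [ 2.3 -3.3 -2.6] T [-0.78 -0.71 -0.02] gap 0.272
57.5 24.06 pos [ 0.5271 -0.1622  0.0999] F [ 3.  -3.8 -2.6] T [-0.94 -0.69  0.07] gap 0.27
59.0 24.31 pos [ 0.5271 -0.1622  0.0999] F [ 3.1 -4.4 -1.5] T [-0.92 -0.75  0.01] gap 0.274
60.5 24.56 pos [ 0.5271 -0.1622  0.0999] F [ 2.3 -4.6 -1.4] T [-1.   -0.78 -0.03] gap 0.27
62.0 24.81 pos [ 0.5271 -0.1622  0.0999] F [ 3.  -4.7 -1.6] T [-1.02 -0.83 -0.02] gap 0.271
63.5 25.06 pos 
[... 570 characters left out ...]
0.0999] F [ 2.5 -3.7 -1. ] T [-1.06 -0.73 -0.03] gap 0.273
74.0 26.81 pos [ 0.5271 -0.1622  0.0999] F [ 1.9 -4.2 -1. ] T [-1.05 -0.75 -0.03] gap 0.273
75.5 27.06 pos [ 0.527  -0.1622  0.0999] F [ 2.7 -4.4 -1.3] T [-1.09 -0.76 -0.03] gap 0.27
77.0 27.31 pos [ 0.5271 -0.1622  0.0999] F [ 2.9 -3.8 -2.2] T [-1.16 -0.72 -0.04] gap 0.27
78.5 27.56 pos [ 0.527  -0.1623  0.0999] F [ 3.5 -4.1 -1.3] T [-1.06 -0.68  0.01] gap 0.275
80.0 27.81 pos [ 0.5271 -0.1623  0.0999] F [ 3.3 -5.3 -0.6] T [-1.12 -0.69 -0.  ] gap 0.269
81.5 28.06 pos [ 0.527  -0.1623  0.0999] F [ 3.7 -3.9 -1.6] T [-1.09 -0.7   0.17] gap 0.272
83.0 28.31 pos [ 0.527  -0.1623  0.0999] F [ 2.8 -4.4 -0.8] T [-1.07 -0.74  0.3 ] gap 0.275
```

View pics/s_turn.png

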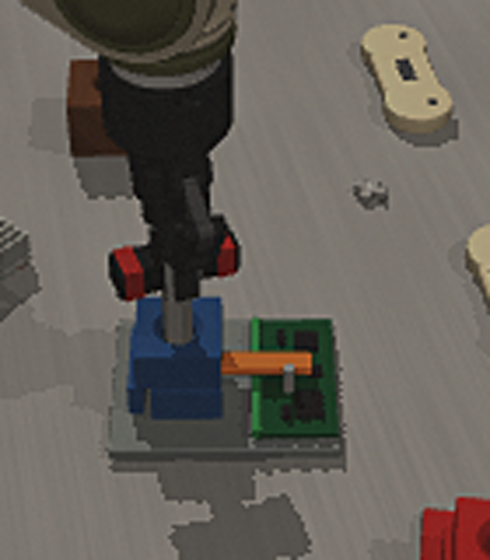

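The side crop shows the orange tongue (222–310, 363) lying over the board next to the post. The twist moment rose only at 81.5–83°, which suggests the stop. I'll check the tongue angle before letting go.

```bash
cat >> h.py <<'E'
def tongue(f):
    for a,c,s in blobs(mask(f,"orange"),15):
        q=ray(f,c,.031)
        if np.hypot(*(q[:2]-B))<.1:
            l,n,st_,cc=None,None,None,None
            m=np.zeros(f["frame"].shape[:2],np.uint8); m[s[1]:s[1]+s[3],s[0]:s[0]+s[2]]=1; ys,xs=np.nonzero(m&mask(f,"orange"))
            P=np.array([ray(f,(x,y),.031)[:2] for x,y in zip(xs,ys)]); P0=P-P.mean(0); v=np.linalg.svd(P0,full_matrices=False)[2][0]
            print("tongue",a,q.round(4),"from bore",np.degrees(np.arctan2(*(q[:2]-[.527,-.1615])[::-1])).round(1),"axis",np.degrees(np.arctan(v[1]/v[0])).round(1))
E
python3 - <<'E'
from h import *
import pickle
for n in("side","top","wrist"):
    f=eyes.grab_frame(n); print(n); tongue(f); save(f,n+"_t.png")
w=pickle.load(open("f1.pkl","rb"))[0]; print("start, wrist");tongue(w)
# jig yaw from plate/tower edges in the first wrist picture: blue top
m=mask(w,"green"); n,l,s,c=cv2.connectedComponentsWithStats(m); i=max(range(1,n),key=lambda i:s[i,4])
r=cv2.boxPoints(cv2.minAreaRect(cv2.findContours((l==i).astype(np.uint8),0,1)[0][0])); q=[ray(w,p,.02)[:2] for p in r]
for k in range(4): d=q[(k+1)%4]-q[k]; print("edge",np.degrees(np.arctan2(d[1],d[0])).round(1),np.hypot(*d).round(4))
E
```

```text
side
tongue 113 [ 0.5853 -0.1774  0.031 ] from bore -15.2 axis -12.6
top
wrist
tongue 2597 [ 0.5851 -0.1753  0.031 ] from bore -13.3 axis -12.3
start, wrist
tongue 580 [ 0.5757 -0.1247  0.031 ] from bore 37.1 axis 34.9
edge 77.8 0.1037
edge -13.7 0.0546
edge -100.0 0.1049
edge 165.3 0.0586
```

The tongue axis is at −12 to −15° and the jig's +x at about −13°, so it is at the stop. I'll unwind within the socket play, release and back off.

```bash
python3 - <<'E'
from h import *
y=Y0-np.radians(81.3); p=np.array([.5270,-.1621])
env.movel([*p,OFF+.0125],velocity=.05,frame=down(y)); st("relax")
env.release(); env.hold(.3); st("open")
env.movel([*p,.25],velocity=.12); st("up")
w=eyes.grab_frame("wrist"); tongue(w); ztop=.012+.117
try: print("key",key(w,[.527,-.1615],ztop))
except AssertionError as e: print(e)
s=eyes.grab_frame("side"); tongue(s); save(s,"s_end.png",crop=(170,110,310,290),s=3.3); save(w,"w_end.png",s=1.2)
E
```

```text
relax 28.81 pos [ 0.5271 -0.1623  0.0999] F [ 3.2 -3.5 -0.1] T [-1.1  -0.71  0.01] gap 0.277
open 29.73 pos [ 0.527  -0.1621  0.0998] F [-0.5  0.3 -0.6] T [-0.04  0.03 -0.03] gap 0.996
up 31.13 pos [ 0.5268 -0.162   0.2493] F [0.  0.3 0.3] T [-0.02  0.11  0.05] gap 1.001
tongue 805 [ 0.5869 -0.1756  0.031 ] from bore -13.3 axis -12.6
key (array([ 0.52736298, -0.16250943,  0.129     ]), np.float64(9.459105285916404), np.float64(0.060233532152818334))
tongue 113 [ 0.5857 -0.1775  0.031 ] from bore -15.3 axis -13.5
```

View pics/s_end.png

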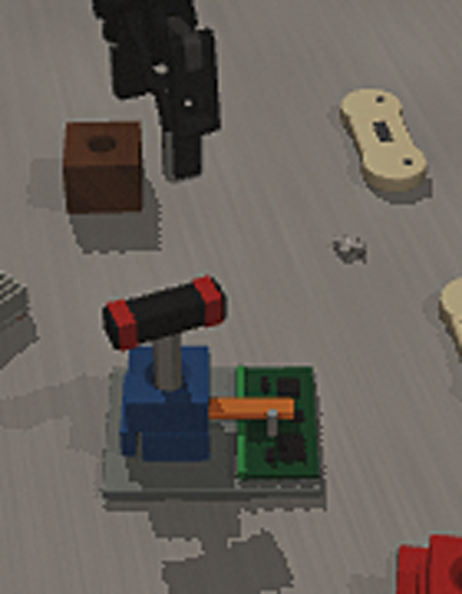

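View pics/w_end.png

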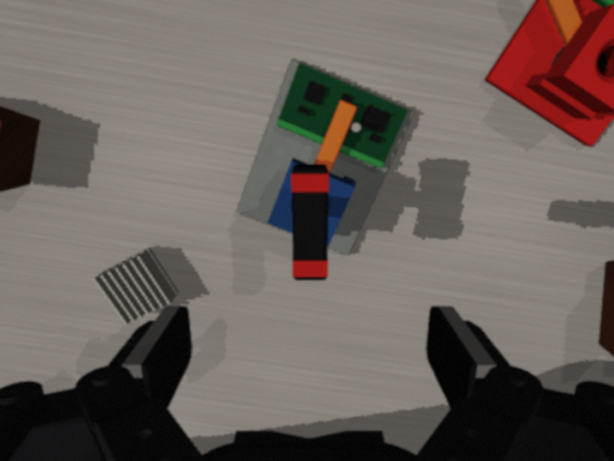

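The side crop shows the key upright in the tower and released, with the tongue over the board. The wrist view shows the tongue (345,105) against the grey post (356,127), parallel to the board's sides, and the handle is centred within about 1 mm of the bore. I'm handing in.

```bash
python3 - <<'E'
from h import *
env.hold(.3); job.hand_in(); print(monitor.sense()["clock"])
E
```

```text
the job is handed in; nothing more can be done
the job is handed in; nothing more can be done
```

The key is standing released in the socket with the orange tongue against its stop, and I handed the job in at about 31.5 s of the 64 s allowed. The hand-in reports no verdict.

**What I did:**
- I gripped the key at 50 N, lifted it out of the stand and lowered it into the bore until it stopped on the socket rim, with the tip about 37.4 mm below the mouth.
- I turned it clockwise in 4° steps under about 7 N. It dropped in after 16°, and I lowered it to 49.7 mm below the mouth.
- I then turned it another 67° clockwise until the twist moment rose to 0.3 N m, unwound it slightly, let go and raised the gripper clear.

**Last checks:**
- **Tongue:** it lay at −12.6° to −15.3° in the two cameras, against about −12° to −14.7° for the jig's +x. The wrist picture shows it next to the stop post.
- **Key:** its handle was within about 1–1.5 mm of the bore's axis and upright by eye. I did not measure the tilt or re-measure the tip depth after letting go.
- **Other parts:** the heatsink, D-pad and controller half in the last pictures looked undisturbed. I did not measure their positions again.

**What disagreed:**
- The top camera differed from the wrist camera by about 2 mm in y, so I used the wrist camera.
- The bore's true centre turned out about 1 mm further toward −y than measured. That caused a side force of about 5 N and a moment of about 1 N m while turning, which disappeared on release.
- One check of the key in the gripper failed because the wrist camera found only one of the handle's red bands. I relied on the side view instead.

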